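# Lock a gas-purifier cartridge into its bayonet base

### The arm

A 6-joint arm with a two-finger parallel gripper is mounted at the origin on a cart in front of the work surface, level with it; the furniture and walls round the work are solid. World frame = base frame: x ahead of the robot, y to its left, z up, the work surface at z = 0. Lengths are in m, angles in degrees, forces in N, time in s.
With the tool pointing down it reaches from about 0.375 to 0.9 m from the base axis. Payload 3.1 kg.
Tool frame: the origin (TCP) lies on the centre line of the jaws, within the pads' length; the fingertips stand 25 mm ahead of it and the grasp point (between the pads) lies 6 mm ahead of it; z points along the fingers, y is the line along which they close (so a half turn about z gives the same grasp; the last joint's range is limited). The gripper opens to 87 mm and grips with 3 to 60 N. Pads are 19 mm wide; open, the fingers measure 117 mm over their backs; the gripper's body (75 mm by 190 mm) begins 51 mm behind the grasp point.
Start: joints at [53.371, 30.224, 82.088, -0, 67.689, -10.227], TCP at [0.278, 0.56, 0.248] pointing down, gripper open.
Joint ranges: [-176.69, 176.69], [-43.24, 126.21], [12.49, 139.97], [-82, 262], [0, 151.66], [-163.58, 163.58]. Speed limits (degrees/s): [159.86, 159.86, 180, 180, 180, 180].

### API

Orientations are given as a 3x3 rotation matrix whose columns are the frame's x, y, z axes.
In Python, from rig import read_state, capture, camera_params, hand_in gives the robot as it stands.
- The arm moves only by the tool apply_moves, never from a script. Its argument "rows" is a list of rows, each an object of numbers: "x", "y", "z": the shift along the tool's x, y, z in mm; "rx", "ry", "rz": the turn, a rotation vector about the tool's x, y, z in units of 6 degrees (1.0 is 6 degrees); "claw": the closure in counts, from 0 (fully open) to 255 (shut). A call has 1 to 10 rows; each row is the pose to reach, as a shift and turn from the pose commanded when the call began, along the tool's axes at that moment; what a row does not reach only later rows make up. A row lasts 1/8 s, in which the tool goes at most 62.5 mm and 10.7 degrees, less where a joint would pass 70% of its speed; a pose out of reach is approached as far as the arm can. A call with a gripper value outside its range is refused whole. The fingers move at their own pace and stop on an object; the grip force is fixed at half the most. Time passes only in rows, so rows that repeat a pose let the fingers close. It gives the time, the measured TCP pose, the force, the opening and the grip force at its end, in the units of the state.
- read_state(): the state, without advancing time (a new reading comes with each control period).
- capture(name): name is "scene" or "top" or "wrist"; returns (picture, depth): 384x512x3 uint8, red, green, blue; 384x512 float32, m along the optical axis (not along the pixel's ray), 0 where there is no reading.
- camera_params(name): a dict with "fx", "fy", "cx", "cy" (pixels), "xyz" and "orientation" of the camera in the world. Camera axes: x right, y up, looking along -z (the intrinsics and any distortion apply to the point x, -y, -z); pixel columns grow to the right and rows downward; lengths in m; the calibration is good to about 2 mm. A picture is of the moment at which its call begins: read the wrist's pose just before it. camera_params takes no time and is no camera call; for the wrist camera it gives the pose at the moment of the call.
- hand_in(): hands the job in; it is judged then, once.
The state is a dict: "time_s": time; "joint_positions": joint angles; "qvel": joint speeds; "tau": joint torques, N m; "position": TCP position; "tcp_rot": TCP orientation; "force": force on the tool from outside, world axes, zero at the start; "moment": the same for the moment, N m; "opening": opening from 0.0 (shut) to 1.0 (fully open); "grasp_force": force on a finger pad.
Only numpy, scipy, OpenCV 4.12 (cv2) and the standard library are available. Lean on these libraries where they do the work, as an engineer would, in place of code of your own. Each camera call takes 0.05 s, during which the arm holds its last target. There are 200 camera calls.

### The job

Take the blue-headed purifier cartridge from the bench and, keeping it upright, fit it to the gas-purifier base: feel its two lugs through the slots of the collar, push it in against the sprung valve, twist it clockwise to the stop, let it spring up into its locked position and let go. Be gentle, by feel: never push or twist so that the contact in the socket exceeds about 60 N, keep the gripper off the base, and do not disturb the loose things on the bench.

Things in the scene. Friction and masses are not known exactly. Their poses are not given: they have to be found in the camera images.
- cartridge_grip (a point): Fresh purifier cartridge, 122 mm tall, 0.2 to 0.3 kg, standing upright on the bench. Point on its axis, 100 mm above its underside, in the blue hexagonal head (46 mm across flats, 78 to 120 mm above the underside; grasp across two flats). Flats' normals: 0, 60, 120 degrees from the cartridge's x axis. z up; a white line along x on top of the head lies over the lugs.
- cartridge: The same cartridge; origin on its axis at the underside. Foot: cylinder 44 mm across, its last 5 mm tapered to 39. Two lugs stand out of the foot at +x and -x, to 26.5 mm from the axis, 8 mm wide, 6 to 11 mm above the underside. Above the foot (26 to 75 mm up) the clear body, at most 51 mm across, then a 43 mm neck up to the head.
- socket (a point): Centre of the socket floor, 30 mm above the bench, z up. A sprung valve plunger in the middle of the floor meets the cartridge's underside 12 mm above the floor with 4 N, rising 0.6 N per mm pushed (10 N at 2 mm). Underside heights above the floor: 16 mm lugs lying on the rim; 12 unlocked; below 2.5 lugs free to turn; 0 bottomed; 6 locked.
- collar_rim (a point): Centre of the top of the aluminium collar, 22 mm above the socket floor. 72 mm across, bore 46 mm with 1.5 mm lead-in. Two opposite slots 11 mm wide, black marks beside them. The collar is clamped and cannot turn, but its clocking is not measured: the slot line lies up to 0.26 rad either way of this frame's x axis; see it, or feel for it by turning the lugs lightly on the rim.
- purifier_base: Grey valve block on a 130 x 116 mm foot plate fixed to the bench, red-capped ports at +y and -y; origin centre of underside. In the collar the lugs turn only clockwise (from above) from the slots, to a stop 0.93 rad (up to 1.0) on. Only in the last 0.1 rad, at the red marks, is a pocket above them: let up there, the spring lifts the cartridge to 6 mm and it is locked; short of it, it stays at 2.5.
- bottle_100: Loose 100 ml lab bottle with blue cap, 56 mm across, 99 mm tall, standing; origin at the centre of its underside. Bystander.
- bead_cup: Loose clear cup of yellow beads, 57 mm across, 61 mm tall, standing; origin at the centre of its underside. Bystander.
- tall_vial: Loose tall amber vial, 28 mm across, 113 mm tall, standing; origin at the centre of its underside. Bystander.
- tube_fitting: Loose black push-in tube fitting, 57 x 21 x 22 mm, lying near the purifier base on the robot's side; origin at the centre of its underside. Bystander.
Things that resemble listed ones, but are neither listed nor needed, are in the scene too. Of the things that look like the cartridge, the middle-sized one is meant.

How it is judged (in metres and radians):
At the end, for the whole second after the job is handed in: The cartridge stands locked in the collar: its grip point is 104.5 to 107.8 mm above the socket point and within 4 mm of its axis, tilted less than 0.06 rad, at rest and released (z of cartridge_grip in the frame of socket between 0.1045 and 0.1078 m and horizontal distance between cartridge_grip and socket below 0.004 m and angle between cartridge's own z axis and vertical below 0.06 rad and linear speed of cartridge below 0.01 m/s and contact force between cartridge and the fingers below 0.1 N); the robot touches nothing.
It fails at once if the socket is loaded with more than 60 N by the cartridge (contact force between cartridge and purifier_base above 60 N).
It fails at once if the robot itself strikes the purifier base (contact force between the arm and purifier_base above 5 N).
It fails at once if the cartridge is tipped over (angle between cartridge's own z axis and vertical above 0.6 rad).
It fails at once if a bystander is moved more than 20 mm or tipped (distance of any of bottle_100, bead_cup, tall_vial, tube_fitting from where it was at the start of the episode above 0.02 m or angle between any of bottle_100, bead_cup, tall_vial's own z axis and vertical above 0.3 rad).
It also fails if it takes over 64 s, if anything falls off the work surface, if the arm or the gripper's body presses on something with over 40 N, if the wrist force passes 120 N, or if a joint passes its speed limit or range.

## Working session

There is one attempt and no reset: what is moved stays moved. The work goes in short steps, Python scripts to look and compute and a tool call to move; the robot and the scene stay as the last step left them, time stands still between calls to the robot, and variables do not carry over. Pictures are saved under pics/ and viewed, at most 10 in all, crops included, and the job is handed in when it is done.

Besides the shell and the picture viewer there is one more tool, called after ">>>" as name(argument=value, ...), one argument or row to a line, values as JSON. apply_moves: Moves the arm, as the interface text tells. Its arguments: {"type":"object","properties":{"rows":{"type":"array"}},"required":["rows"]}

```bash
ls; mkdir -p pics
python3 - <<'E'
from rig import *
import cv2,numpy as np
s=read_state();print({k:np.round(v,3).tolist() for k,v in s.items()})
ims=[]
for n in("scene","top"):
    p,d=capture(n);np.savez(f"{n}0.npz",p=p,d=d);c=camera_params(n);print(n,{k:np.round(v,4).tolist() if not isinstance(v,str) else v for k,v in c.items()})
    cv2.imwrite(f"pics/{n}0.png",cv2.resize(p[:,:,::-1],(800,600),interpolation=cv2.INTER_CUBIC))
E
```

```text
pics
{'time_s': 0.0, 'joint_positions': [53.372, 30.281, 82.157, -0.001, 67.689, -10.229], 'qvel': [-0.029, -0.011, 0.013, -0.139, 0.033, 0.02], 'tau': [-0.0, -44.005, -17.659, 0.063, 0.058, -0.0], 'position': [0.277, 0.559, 0.247], 'tcp_rot': [[-0.896, 0.445, -0.001], [0.445, 0.896, -0.002], [0.0, -0.002, -1.0]], 'force': [-0.54, 0.033, 0.126], 'moment': [-0.048, -0.036, -0.049], 'grasp_force': 0.0, 'opening': 1.004}
scene {'fx': 445.377, 'fy': 445.377, 'cx': 253.6293, 'cy': 188.8297, 'xyz': [0.2285, -0.3721, 0.6704], 'orientation': [[0.89, 0.2914, -0.3507], [-0.4559, 0.5824, -0.6731], [0.0081, 0.7589, 0.6511]]}
top {'fx': 457.923, 'fy': 457.923, 'cx': 252.845, 'cy': 195.592, 'xyz': [0.3801, 0.2023, 1.0108], 'orientation': [[-0.0149, 0.989, -0.1474], [-0.9999, -0.0145, 0.004], [0.0018, 0.1475, 0.9891]]}
```

View pics/scene0.png

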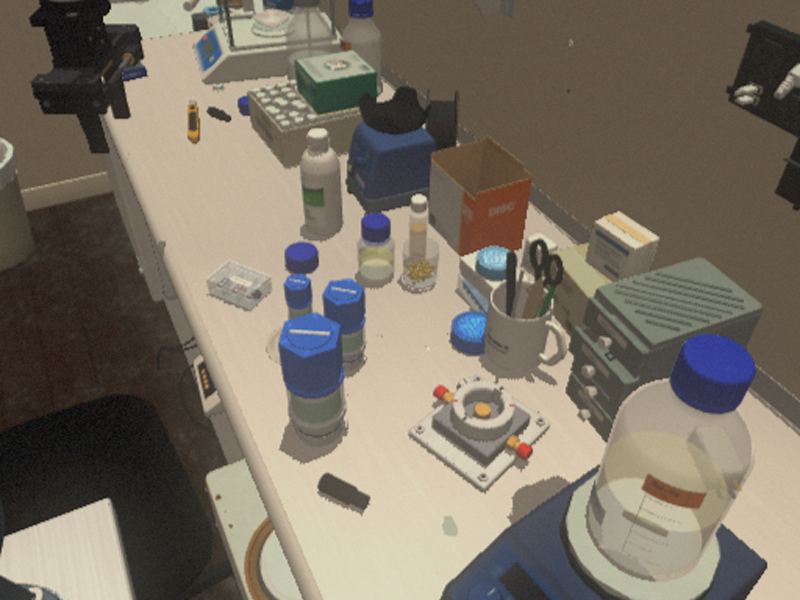

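View pics/top0.png

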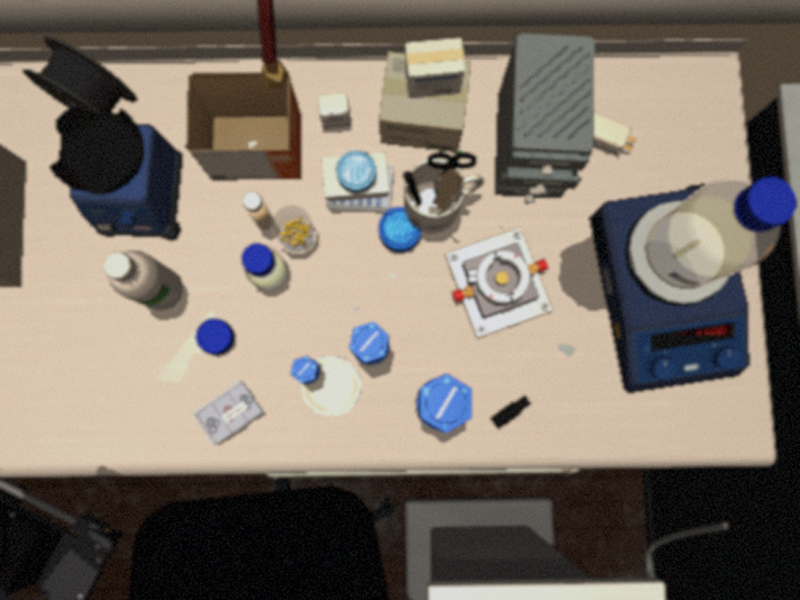

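The scene view shows three lookalikes. In the top view (800 px), the large one is at (445,403), the middle at (370,343) and the small at (305,370); the round blue caps at (215,337), (258,260) and (400,228) are something else. I choose the middle one. The base collar is at (502,278), with red ports at (458,295) and (542,266), and the fitting is at (510,411).

```bash
cat > h.py <<'E'
import numpy as np,cv2
from rig import *
def ray(c,uv,z):
    uv=np.atleast_2d(uv).astype(float);R=np.array(c["orientation"]);o=np.array(c["xyz"])
    d=np.c_[(uv[:,0]-c["cx"])/c["fx"],-(uv[:,1]-c["cy"])/c["fy"],-np.ones(len(uv))]@R.T
    return o+d*((z-o[2])/d[:,2])[:,None]
def cloud(c,d):
    v,u=np.mgrid[:d.shape[0],:d.shape[1]]
    R=np.array(c["orientation"])
    P=np.stack([(u-c["cx"])/c["fx"]*d,-(v-c["cy"])/c["fy"]*d,-d],-1)
    return P@R.T+np.array(c["xyz"])
E
python3 - <<'E'
from h import *
c=camera_params("top");z=np.load("top0.npz");p,d=z["p"],z["d"];W=cloud(c,d)
hsv=cv2.cvtColor(p,cv2.COLOR_RGB2HSV)
for nm,(u,v) in dict(big=(445,403),mid=(370,343),small=(305,370)).items():
    u=int(u*.64);v=int(v*.64);s=np.s_[v-25:v+25,u-25:u+25]
    m=(cv2.inRange(hsv[s],(95,110,60),(125,255,255))>0); w=W[s][m]; top=np.percentile(w[:,2],85)
    mt=m&(abs(W[s][...,2]-top)<.008)
    ys,xs=np.nonzero(mt);h=cv2.convexHull(np.c_[xs,ys].astype(np.int32))
    hull=ray(c,h[:,0]+[u-25,v-25],top)
    (cx,cy),r=cv2.minEnclosingCircle((hull[:,:2]*1000).astype(np.float32))
    inside=np.zeros(m.shape,np.uint8);cv2.fillConvexPoly(inside,h,1)
    wl=(inside>0)&(hsv[s][...,1]<110)
    yy,xx=np.nonzero(wl);L=ray(c,np.c_[xx+u-25,yy+v-25],top)[:,:2]
    e=np.linalg.svd(L-L.mean(0))[2][0]
    print(nm,"top",top.round(4),"circ",round(cx,1),round(cy,1),"R",round(r,1),"line n",len(L),L.mean(0).round(4),np.degrees(np.arctan2(e[1],e[0])).round(1))
# base: ports red
red=cv2.inRange(hsv,(0,150,80),(8,255,255))|cv2.inRange(hsv,(172,150,80),(180,255,255))
n,l,st,ce=cv2.connectedComponentsWithStats(red)
for i in range(1,n):
    if st[i,4]>8: 
        print("red",ce[i].round(1),st[i,4],np.median(W[l==i],0).round(3))
# collar: height band
u,v=321,178;s=np.s_[v-40:v+40,u-40:u+40]
w=W[s]; m=(abs(w[...,2]-.052)<.006)
pts=w[m];(cx,cy),r=cv2.minEnclosingCircle((pts[:,:2]*1000).astype(np.float32));print("rim",np.median(pts,0),cx,cy,r,len(pts))
cr=np.hstack([cv2.resize(p[v-32:v+32,u-32:u+32],(400,400),interpolation=cv2.INTER_CUBIC),cv2.resize(p[219-32:219+32,237-32:237+32],(400,400),interpolation=cv2.INTER_CUBIC)])
cv2.imwrite("pics/crop.png",cr[:,:,::-1])
# obstacles
for nm,(a,b) in dict(bottle=(258,260),cup=(297,232),fit=(510,411),vial=(258,215),cap=(400,228),mug=(432,195)).items():
    a=int(a*.64);b=int(b*.64);print(nm,W[b,a].round(3))
E
```

```text
big top 0.1648 circ 389.9 142.6 R 32.9 line n 105 [0.3925 0.1405] 158.1
mid top 0.1247 circ 466.8 233.1 R 24.3 line n 62 [0.4697 0.2343] 129.4
small top 0.0872 circ 437.0 317.1 R 16.1 line n 29 [0.4393 0.3186] 140.0
red [181.8 106.2] 13 [0.72  0.351 0.058]
red [346.5 169.6] 30 [ 0.58  -0.007  0.029]
red [292.9 188.7] 34 [0.54  0.111 0.029]
red [457.8 211.9] 34 [ 0.48  -0.225  0.071]
rim [0.5625761  0.05613238 0.05374766] 588.0223388671875 79.9483413696289 73.19612884521484 575
bottle [0.579 0.376 0.103]
cup [0.64  0.338 0.008]
fit [0.38  0.044 0.023]
vial [0.643 0.379 0.09 ]
cap [0.64  0.19  0.025]
mug [0.693 0.143 0.007]
```

View pics/crop.png

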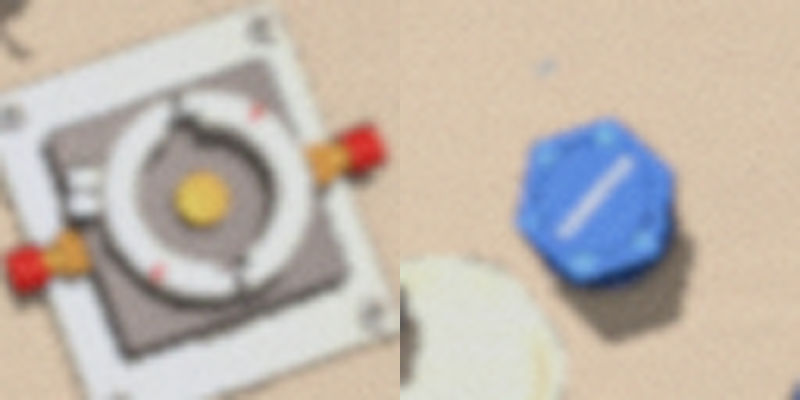

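The left crop shows the collar with black-marked slots at (181,112) and (240,268). Red marks lie clockwise of them at (258,112) and (158,272). The right crop confirms the middle cartridge: hex head with a white line, centred at about (597,200).

```bash
cat >> h.py <<'E'
def go(x,y,z,yang,n=10):
    """tool-frame shift/turn from measured pose to TCP x,y,z pointing down with tool y axis at yang deg"""
    from scipy.spatial.transform import Rotation as Ro
    s=read_state();R=np.array(s["tcp_rot"]);a=np.radians(yang)
    yv=np.array([np.cos(a),np.sin(a),0]);zv=np.array([0,0,-1.]);G=np.c_[np.cross(yv,zv),yv,zv]
    t=R.T@(np.array([x,y,z])-s["position"])*1000
    r=np.degrees(Ro.from_matrix(R.T@G).as_rotvec())/6
    print("shift",t.round(1),"rot",r.round(2))
E
python3 - <<'E'
from h import *
c=camera_params("top");z=np.load("top0.npz");p,d=z["p"],z["d"];W=cloud(c,d)
q=np.array([[181,112],[240,268],[258,112],[158,272],[207,198]])*.16+[289,146]-.5
print(ray(c,q[:4],.052).round(4));a=ray(c,q[:2],.052);e=a[0]-a[1];print(np.degrees(np.arctan2(e[1],e[0])),a.mean(0))
b=ray(c,q[2:4],.052);e=b[0]-b[1];print(np.degrees(np.arctan2(e[1],e[0])),b.mean(0))
# rim ring via whitish high pixels
m=(abs(W[...,2]-.053)<.0045)&(np.hypot(W[...,0]-.562,W[...,1]-.055)<.045)
P=ray(c,np.argwhere(m)[:,::-1],.052);(x,y),r=cv2.minEnclosingCircle((cv2.convexHull((P[:,:2]*1000).astype(np.float32))));print("ring",x,y,r,np.median(W[m][:,2]))
for r0 in(.06,.1,.13,.16,.2):
    k=np.hypot(W[...,0]-.56,W[...,1]-.056)<r0;print(r0,W[...,2][k].max().round(3))
k=(W[...,2]>.12)&(np.hypot(W[...,0]-.69,W[...,1]-.143)<.09);print(W[k][:,:2].min(0) if k.any() else 0,W[k][:,2].max() if k.any() else 0)
go(.468,.234,.25,-50.6)
E
```

```text
[[0.5906 0.0592 0.052 ]
 [0.5362 0.0411 0.052 ]
 [0.5902 0.0328 0.052 ]
 [0.5352 0.069  0.052 ]]
18.410747069172313 [0.56338705 0.05010503 0.052     ]
-33.32977738119007 [0.56271131 0.05087009 0.052     ]
ring 562.09423828125 57.92161178588867 42.02793502807617 0.05396221228442899
0.06 0.665
0.1 0.665
0.13 0.665
0.16 0.666
0.2 0.666
[0.64068125 0.05348705] 0.18875580348993737
shift [-315.3 -206.7   -3.1] rot [-0.02  0.02 19.03]
```

>>> apply_moves(
  rows=[
    {"x":-40,"y":-25,"rz":1.7},
    {"x":-80,"y":-52,"rz":3.4},
    {"x":-120,"y":-78,"rz":5.1},
    {"x":-160,"y":-104,"rz":6.8},
    {"x":-200,"y":-130,"rz":8.5},
    {"x":-240,"y":-156,"rz":10.2},
    {"x":-275,"y":-180,"rz":11.9},
    {"x":-300,"y":-197,"rz":13.6},
    {"x":-312,"y":-205,"rz":15.3},
    {"x":-315.3,"y":-206.7,"z":-3,"rz":17},
  ],
)

```text
validation failed for argument at $.ro...
```

Run:
```python
from h import *
c=camera_params("top");z=np.load("top0.npz");p,d=z["p"],z["d"];W=cloud(c,d)
k=(W[...,2]>.12)&(np.hypot(W[...,0]-.6,W[...,1]-.08)<.16);
print([(v,u,W[v,u].round(3).tolist()) for v,u in np.argwhere(k)[::25]])
go(.468,.234,.25,-50.6)
```

```text
[(np.int64(0), np.int64(203), [0.594, 0.239, 0.663]), (np.int64(0), np.int64(228), [0.594, 0.219, 0.664]), (np.int64(0), np.int64(253), [0.594, 0.198, 0.663]), (np.int64(0), np.int64(279), [0.593, 0.177, 0.664]), (np.int64(0), np.int64(304), [0.593, 0.157, 0.664]), (np.int64(0), np.int64(329), [0.592, 0.136, 0.664]), (np.int64(0), np.int64(354), [0.593, 0.116, 0.663]), (np.int64(0), np.int64(379), [0.592, 0.095, 0.664]), (np.int64(0), np.int64(404), [0.592, 0.075, 0.664]), (np.int64(0), np.int64(429), [0.593, 0.053, 0.661]), (np.int64(0), np.int64(454), [0.593, 0.033, 0.662]), (np.int64(0), np.int64(479), [0.592, 0.012, 0.662]), (np.int64(0), np.int64(504), [0.592, -0.008, 0.662]), (np.int64(1), np.int64(220), [0.593, 0.225, 0.663]), (np.int64(1), np.int64(246), [0.593, 0.204, 0.664]), (np.int64(1), np.int64(271), [0.592, 0.184, 0.664]), (np.int64(1), np.int64(296), [0.592, 0.163, 0.664]), (np.int64(1), np.int64(321), [0.594, 0.142, 0.661]), (np.int64(1), np.int64(346), [0.592, 0.122, 0.663]), (np.int64(1), np.int64(371), [0.593, 0.101, 0.662]), (np.int64(1), np.int64(396), [0.592, 0
[... 14378 characters left out ...]
111), np.int64(329), [0.681, 0.043, 0.126]), (np.int64(112), np.int64(260), [0.675, 0.182, 0.145]), (np.int64(112), np.int64(332), [0.679, 0.038, 0.128]), (np.int64(112), np.int64(357), [0.679, -0.014, 0.124]), (np.int64(113), np.int64(325), [0.679, 0.051, 0.122]), (np.int64(113), np.int64(350), [0.677, 0.001, 0.124]), (np.int64(114), np.int64(261), [0.672, 0.18, 0.141]), (np.int64(114), np.int64(349), [0.674, 0.004, 0.128]), (np.int64(115), np.int64(261), [0.67, 0.18, 0.141]), (np.int64(115), np.int64(365), [0.672, -0.029, 0.125]), (np.int64(117), np.int64(263), [0.673, 0.176, 0.12]), (np.int64(129), np.int64(289), [0.645, 0.125, 0.129])]
shift [-315.3 -206.7   -3.1] rot [-0.02  0.02 19.03]
```

>>> apply_moves(
  rows=[
    {"x":-40,"y":-25,"z":0,"rx":0,"ry":0,"rz":1.7,"claw":0},
    {"x":-80,"y":-52,"z":0,"rx":0,"ry":0,"rz":3.4,"claw":0},
    {"x":-120,"y":-78,"z":0,"rx":0,"ry":0,"rz":5.1,"claw":0},
    {"x":-160,"y":-104,"z":0,"rx":0,"ry":0,"rz":6.8,"claw":0},
    {"x":-200,"y":-130,"z":0,"rx":0,"ry":0,"rz":8.5,"claw":0},
    {"x":-240,"y":-156,"z":0,"rx":0,"ry":0,"rz":10.2,"claw":0},
    {"x":-275,"y":-180,"z":0,"rx":0,"ry":0,"rz":11.9,"claw":0},
    {"x":-300,"y":-197,"z":0,"rx":0,"ry":0,"rz":13.6,"claw":0},
    {"x":-315,"y":-206,"z":-3,"rx":0,"ry":0,"rz":15.3,"claw":0},
    {"x":-315,"y":-206,"z":-3,"rx":0,"ry":0,"rz":17,"claw":0},
  ],
)

```text
time_s: 1.35
position: [0.4692, 0.2339, 0.2504]
tcp_rot: [[0.628, 0.778, -0.0], [0.778, -0.628, -0.0], [-0.0, 0.0, -1.0]]
force: [0.0, 0.2, -0.6]
opening: 1.002
grasp_force: 0.0
```

>>> apply_moves(
  rows=[
    {"x":0,"y":0,"z":0,"rx":0,"ry":0,"rz":1.2,"claw":0},
    {"x":0,"y":0,"z":0,"rx":0,"ry":0,"rz":1.95,"claw":0},
    {"x":0,"y":0,"z":0,"rx":0,"ry":0,"rz":1.95,"claw":0},
  ],
)

```text
time_s: 1.72
position: [0.4682, 0.2351, 0.2502]
tcp_rot: [[0.767, 0.642, -0.001], [0.642, -0.767, -0.0], [-0.001, -0.0, -1.0]]
force: [0.2, 0.7, -0.2]
opening: 1.004
grasp_force: 0.0
```

Run:
```python
from h import *
c=camera_params("wrist");print({k:np.round(v,3).tolist() if not isinstance(v,str) else v for k,v in c.items()})
p,d=capture("wrist");np.savez("w1.npz",p=p,d=d)
cv2.imwrite("pics/w1.png",p[:,:,::-1])
go(.468,.234,.25,-50.6)
```

```text
{'fx': 267.64, 'fy': 267.64, 'cx': 253.962, 'cy': 192.046, 'xyz': [0.523, 0.281, 0.387], 'orientation': [[0.642, 0.739, 0.204], [-0.767, 0.619, 0.171], [0.0, -0.266, 0.964]]}
shift [-0.9  0.8  0.3] rot [-0.    0.01  0.1 ]
```

View pics/w1.png

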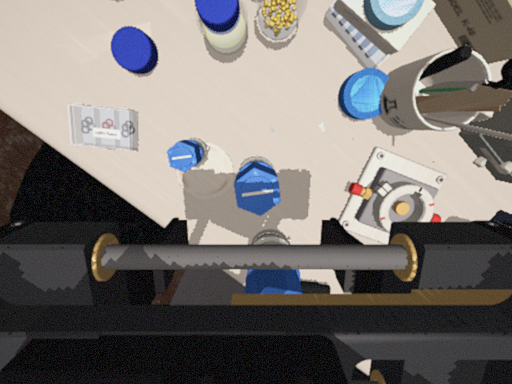

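The wrist view shows the middle cartridge at (258,188) with its line running (243,193)–(274,190). The small one is at (183,156), and the collar at (403,207) is also in view. I'll measure from this view.

Run:
```python
from h import *
c=camera_params("wrist");z=np.load("w1.npz");p,d=z["p"],z["d"];W=cloud(c,d)
hsv=cv2.cvtColor(p,cv2.COLOR_RGB2HSV)
m=cv2.inRange(hsv,(95,110,40),(125,255,255));m[:150]=0;m[218:]=0;m[:,:225]=0;m[:,290:]=0
top=W[...,2];print("z", np.percentile(top[m>0],[20,50,80,95]))
mt=(m>0)&(abs(top-np.percentile(top[m>0],80))<.006)
h=cv2.convexHull(np.argwhere(mt)[:,::-1].astype(np.int32))
hull=ray(c,h[:,0],.1205);(x,y),r=cv2.minEnclosingCircle((hull[:,:2]*1000).astype(np.float32));print("hex",x,y,r)
ins=np.zeros(m.shape,np.uint8);cv2.fillConvexPoly(ins,h,1)
wl=(ins>0)&(hsv[...,1]<110)&(hsv[...,2]>110);L=ray(c,np.argwhere(wl)[:,::-1],.122)[:,:2];e=np.linalg.svd(L-L.mean(0))[2][0]
print(len(L),L.mean(0),np.degrees(np.arctan2(e[1],e[0])), np.ptp(L@e))
# collar
red=cv2.inRange(hsv,(0,120,60),(8,255,255))|cv2.inRange(hsv,(172,120,60),(180,255,255))
n,l,st,ce=cv2.connectedComponentsWithStats(red[140:250,330:450].copy())
for i in range(1,n):
    if st[i,4]>2: print("red",ce[i]+[330,140],st[i,4],ray(c,ce[i]+[330,140],.052 if st[i,4]<15 else .05).round(4))
u,v=402,207;cv2.imwrite("pics/w1c.png",cv2.resize(p[v-45:v+45,u-45:u+45,::-1],(600,600),interpolation=cv2.INTER_CUBIC))
```

```text
z [0.11919647 0.12073482 0.12185248 0.12250424]
hex 469.3614807128906 232.0807342529297 25.23262596130371
171 [0.46842285 0.23067238] 142.65945161570852 0.04611119161280555
red [355.3046875 188.5703125] 128 [[0.5406 0.1234 0.05  ]]
red [431.75 204.25] 4 [[0.5901 0.0318 0.052 ]]
red [435.625      218.65277778] 72 [[0.5806 0.0104 0.05  ]]
red [382. 218.] 3 [[0.5348 0.0677 0.052 ]]
```

View pics/w1c.png

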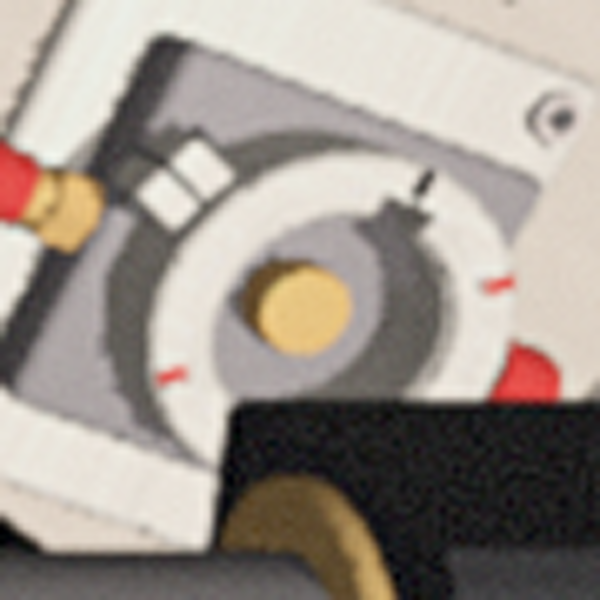

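The crop shows the collar with the slot mark at (425,183), red marks at (172,376) and (498,285), and the gold plunger at (303,310).

Run:
```python
from h import *
c=camera_params("wrist");z=np.load("w1.npz");p=z["p"]
g=p[175:205,235:282];s=cv2.cvtColor(g,cv2.COLOR_RGB2HSV)
wl=(g[...,0]>130)&(s[...,1]<100)
n,l,st,ce=cv2.connectedComponentsWithStats(wl.astype(np.uint8));print(st[1:].tolist())
k=1+np.argmax(st[1:,4]);L=ray(c,np.argwhere(l==k)[:,::-1]+[235,175],.122)[:,:2];e=np.linalg.svd(L-L.mean(0))[2][0]
print(len(L),L.mean(0),np.degrees(np.arctan2(e[1],e[0])),np.ptp(L@e))
C=np.array([.5626,.0503])
for q in([425,183],[400,212]):
    w=ray(c,np.array(q)*.15+[357,162]-.5,.052)[0,:2];print(w,np.degrees(np.arctan2(*(w-C)[::-1])),np.linalg.norm(w-C))
go(.4687,.233,.106,-50.6)
```

```text
[[0, 0, 1, 2, 2], [42, 0, 5, 30, 77], [7, 14, 32, 8, 107], [0, 22, 2, 8, 11]]
107 [0.46952449 0.23127464] 138.56371696180736 0.0324979525620904
[0.59415364 0.0593919 ] 16.073862997624342 0.03283740310082698
[0.58715028 0.05863263] 18.74776322060242 0.025925838582076217
shift [ -0.9   2.  144.3] rot [-0.    0.01  0.1 ]
```

Run:
```python
from h import *
go(.469,.2325,.106,-42)
```

```text
shift [ -1.    2.6 144.3] rot [-0.    0.01 -1.34]
```

>>> apply_moves(
  rows=[
    {"x":-1,"y":2.5,"z":0,"rx":0,"ry":0,"rz":-1.35,"claw":0},
    {"x":-1,"y":2.5,"z":30,"rx":0,"ry":0,"rz":-1.35,"claw":0},
    {"x":-1,"y":2.5,"z":65,"rx":0,"ry":0,"rz":-1.35,"claw":0},
    {"x":-1,"y":2.5,"z":100,"rx":0,"ry":0,"rz":-1.35,"claw":0},
    {"x":-1,"y":2.5,"z":130,"rx":0,"ry":0,"rz":-1.35,"claw":0},
    {"x":-1,"y":2.5,"z":144,"rx":0,"ry":0,"rz":-1.35,"claw":0},
    {"x":-1,"y":2.5,"z":144,"rx":0,"ry":0,"rz":-1.35,"claw":0},
  ],
)

```text
time_s: 2.65
position: [0.4689, 0.2326, 0.1059]
tcp_rot: [[0.669, 0.743, -0.002], [0.743, -0.669, -0.0], [-0.002, -0.001, -1.0]]
force: [0.1, 0.1, 0.5]
opening: 1.002
grasp_force: 0.0
```

>>> apply_moves(
  rows=[
    {"x":0,"y":0,"z":0,"rx":0,"ry":0,"rz":0,"claw":60},
    {"x":0,"y":0,"z":0,"rx":0,"ry":0,"rz":0,"claw":85},
    {"x":0,"y":0,"z":0,"rx":0,"ry":0,"rz":0,"claw":110},
    {"x":0,"y":0,"z":0,"rx":0,"ry":0,"rz":0,"claw":255},
    {"x":0,"y":0,"z":0,"rx":0,"ry":0,"rz":0,"claw":255},
    {"x":0,"y":0,"z":0,"rx":0,"ry":0,"rz":0,"claw":255},
    {"x":0,"y":0,"z":0,"rx":0,"ry":0,"rz":0,"claw":255},
    {"x":0,"y":0,"z":0,"rx":0,"ry":0,"rz":0,"claw":255},
  ],
)

```text
time_s: 3.65
position: [0.4694, 0.2327, 0.1067]
tcp_rot: [[0.669, 0.743, 0.0], [0.743, -0.669, 0.0], [0.0, 0.0, -1.0]]
force: [0.2, 0.5, 2.5]
opening: 0.522
grasp_force: 30.0
```

>>> apply_moves(
  rows=[
    {"x":0,"y":0,"z":-10,"rx":0,"ry":0,"rz":0,"claw":255},
    {"x":0,"y":0,"z":-30,"rx":0,"ry":0,"rz":0,"claw":255},
    {"x":0,"y":0,"z":-55,"rx":0,"ry":0,"rz":0,"claw":255},
    {"x":0,"y":0,"z":-80,"rx":0,"ry":0,"rz":0,"claw":255},
    {"x":0,"y":0,"z":-100,"rx":0,"ry":0,"rz":0,"claw":255},
    {"x":0,"y":0,"z":-110,"rx":0,"ry":0,"rz":0,"claw":255},
    {"x":0,"y":0,"z":-110,"rx":0,"ry":0,"rz":0,"claw":255},
  ],
)

```text
time_s: 4.53
position: [0.4693, 0.2327, 0.2169]
tcp_rot: [[0.669, 0.743, 0.001], [0.743, -0.669, 0.0], [0.001, 0.0, -1.0]]
force: [0.2, -0.1, -2.7]
opening: 0.527
grasp_force: 30.0
```

Run:
```python
from h import *
s=read_state();print(np.round(s["force"],2),np.round(s["moment"],3))
go(.5626,.0503,.200,17.5)
```

```text
[ 0.22 -0.08 -2.68] [-0.09   0.134  0.015]
shift [-73.1 191.4  16.9] rot [ 0.01 -0.   -9.92]
```

>>> apply_moves(
  rows=[
    {"x":-5,"y":14,"z":0,"rx":0,"ry":0,"rz":-0.7,"claw":255},
    {"x":-14,"y":37,"z":0,"rx":0,"ry":0,"rz":-1.9,"claw":255},
    {"x":-25,"y":65,"z":0,"rx":0,"ry":0,"rz":-3.4,"claw":255},
    {"x":-36,"y":95,"z":0,"rx":0,"ry":0,"rz":-5,"claw":255},
    {"x":-47,"y":124,"z":0,"rx":0,"ry":0,"rz":-6.5,"claw":255},
    {"x":-57,"y":150,"z":0,"rx":0,"ry":0,"rz":-7.9,"claw":255},
    {"x":-66,"y":172,"z":0,"rx":0,"ry":0,"rz":-9,"claw":255},
    {"x":-71,"y":186,"z":5,"rx":0,"ry":0,"rz":-9.7,"claw":255},
    {"x":-73,"y":191.4,"z":12,"rx":0,"ry":0,"rz":-9.9,"claw":255},
    {"x":-73,"y":191.4,"z":17,"rx":0,"ry":0,"rz":-9.9,"claw":255},
  ],
)

```text
time_s: 5.78
position: [0.5619, 0.0504, 0.1982]
tcp_rot: [[-0.298, 0.955, -0.003], [0.955, 0.298, 0.0], [0.001, -0.002, -1.0]]
force: [-0.9, 0.3, -2.4]
opening: 0.524
grasp_force: 30.0
```

Run:
```python
from h import *
ims=[]
for n in("scene","wrist"):
    p,d=capture(n);np.savez(n+"2.npz",p=p,d=d)
    c=camera_params(n);R=np.array(c["orientation"]);q=R.T@(np.array([.5626,.0503,.075])-c["xyz"]);u=int(c["cx"]-q[0]/q[2]*c["fx"]);v=int(c["cy"]+q[1]/q[2]*c["fy"]);print(n,u,v)
    v=np.clip(v,60,324);u=np.clip(u,60,452)
    ims.append(cv2.resize(p[v-60:v+60,u-60:u+60],(400,400),interpolation=cv2.INTER_CUBIC))
cv2.imwrite("pics/at.png",np.hstack(ims)[:,:,::-1])
s=read_state();print(s["position"],np.round(s["force"],2),np.round(s["moment"],3))
go(.5626,.0503,.200,17.5)
```

```text
scene 310 250
wrist 255 193
[0.56136066 0.05099399 0.1982836 ] [ 0.89  0.89 -3.24] [-0.041 -0.013 -0.001]
shift [-1.   1.  -1.7] rot [-0.03 -0.02 -0.02]
```

View pics/at.png

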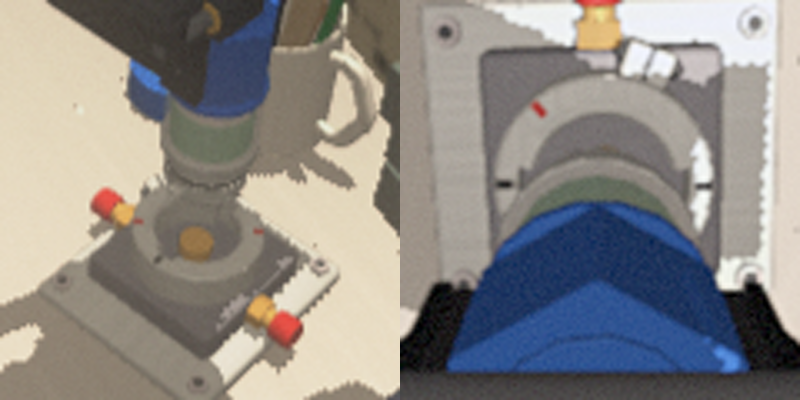

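The scene half shows the cartridge upright above the collar. The wrist half shows slot marks at (505,184) and (703,186), level with each other, so the slot line is parallel to the tool's y axis. The red mark is at (540,110) and the hex vertices are at (602,278) and (600,203).

Run:
```python
from h import *
c=camera_params("wrist");p=np.load("wrist2.npz")["p"];g=cv2.cvtColor(p,cv2.COLOR_RGB2GRAY).astype(float)
s=read_state();R=np.array(s["tcp_rot"]);t=np.array(s["position"])
M=[]
for u,v in((226,188),(286,188)):
    w=g[v-4:v+5,u-4:u+5];k=np.clip(70-w,0,None);yy,xx=np.mgrid[-4:5,-4:5]
    q=np.array([u+(k*xx).sum()/k.sum(),v+(k*yy).sum()/k.sum()]);M.append(ray(c,q,.052)[0]);print(q,M[-1].round(4),w.min())
M=np.array(M);e=M[1]-M[0];print("mid",M.mean(0),"sep",np.linalg.norm(e),"ang",np.degrees(np.arctan2(e[1],e[0])))
a=np.array([p_ for p_ in R[:,1]]);print("tool y ang",np.degrees(np.arctan2(a[1],a[0])))
for v,z in((216.4,.0135),(193.9,-.0285)):
    w=ray(c,[255,v],t[2]+z)[0]-t;print("vertex tool",(R.T@w*1000).round(1))
```

```text
[225.92982456 188.        ] [0.5316 0.0406 0.052 ] 32.0
[287. 188.] [0.5953 0.0606 0.052 ] 69.0
mid [0.56346697 0.05059985 0.052     ] sep 0.06679282724157255 ang 17.410124704356406
tool y ang 17.381716929463025
vertex tool [ 25.7   0.2 -13.5]
vertex tool [25.4  0.4 28.5]
```

>>> apply_moves(
  rows=[
    {"x":0,"y":0,"z":0,"rx":0,"ry":0,"rz":0,"claw":255},
    {"x":0,"y":0,"z":0,"rx":0,"ry":0,"rz":0,"claw":255},
  ],
)

```text
time_s: 6.12
position: [0.5626, 0.0508, 0.1998]
tcp_rot: [[-0.299, 0.954, 0.0], [0.954, 0.299, -0.0], [-0.0, 0.0, -1.0]]
force: [0.1, -0.5, -3.8]
opening: 0.525
grasp_force: 30.0
```

Run:
```python
from h import *
capture("wrist")
for i in range(3):
    s=read_state();print(s["position"],np.round(s["force"],2),np.round(s["moment"],3))
    if i<2: capture("top")
go(.5628,.0511,.200,17.4)
```

```text
[0.56267658 0.05071386 0.19989092] [-0.08 -0.48 -2.86] [-0.09   0.014  0.012]
[0.56271382 0.05062247 0.19990635] [ 0.47  0.69 -2.84] [-0.062  0.059  0.016]
[0.56271056 0.05053642 0.19985428] [-1.11 -0.31 -2.85] [-0.102  0.018  0.064]
shift [ 0.5  0.3 -0.1] rot [0. 0. 0.]
```

```bash
cat > m.py <<'E'
from h import *
c=camera_params("wrist");s=read_state();p,_=capture("wrist");g=cv2.cvtColor(p,cv2.COLOR_RGB2GRAY)
R=np.array(s["tcp_rot"]);t=np.array(s["position"])
sub=g[180:198,215:298];m=(sub<75).astype(np.uint8)
n,l,st,ce=cv2.connectedComponentsWithStats(m)
print([(ce[i].round(1)+[215,180],st[i,4]) for i in range(1,n) if st[i,4]>2])
red=((p[...,0]>110)&(p[...,1]<70)&(p[...,2]<70)).astype(np.uint8);red[:150]=0;red[200:]=0
n,l,st,ce=cv2.connectedComponentsWithStats(red)
print([(ce[i].round(1),st[i,4],ray(c,ce[i],.052).round(4)) for i in range(1,n) if st[i,4]>2])
cv2.imwrite("pics/m.png",cv2.resize(p[150:240,195:315,::-1],(800,600),interpolation=cv2.INTER_CUBIC))
E
python3 m.py
```

```text
[(array([224.5, 186.5]), np.int32(8)), (array([254.3, 195.6]), np.int32(84))]
[(array([234.8, 164.2]), np.int32(5), array([[0.5354, 0.0679, 0.052 ]]))]
```

View pics/m.png

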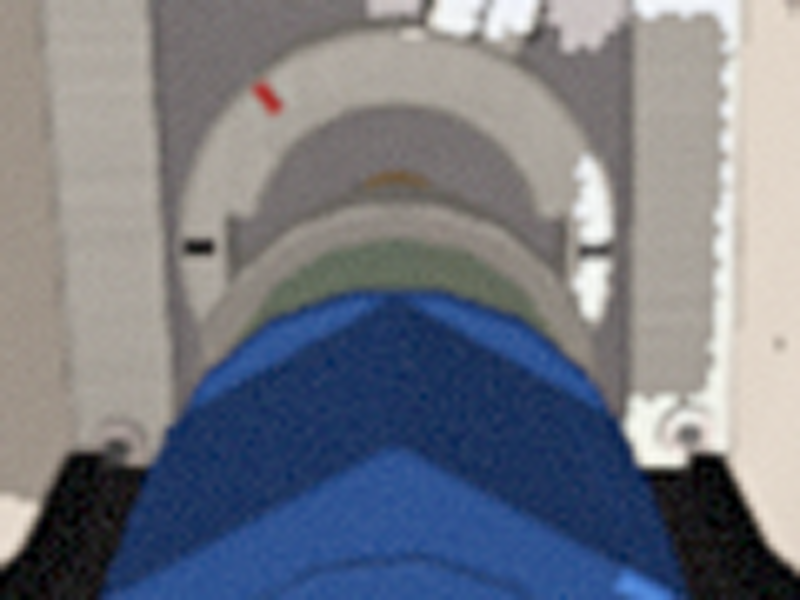

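The marks are at (199,246) and (597,250) in this crop. The hex top vertex is at (398,447), with the body behind it.

Run:
```python
from h import *
c=camera_params("wrist");s=read_state();R=np.array(s["tcp_rot"]);t=np.array(s["position"])
M=ray(c,[[224.4,186.4],[284.05,187]],.052);e=M[1]-M[0];print("mid",M.mean(0).round(4),np.linalg.norm(e),np.degrees(np.arctan2(e[1],e[0])),"tool",np.degrees(np.arctan2(R[1,1],R[0,1])))
print("socket in tool frame",(R.T@(M.mean(0)-t)*1000).round(1))
for v,z in((216.6,.0135),(193.7,-.0285)):
    print("vertex",(R.T@(ray(c,[254.2,v],t[2]+z)[0]-t)*1000).round(1))
```

```text
mid [0.5627 0.0503 0.052 ] 0.06551833102003267 16.791731408595655 tool 17.410084394404624
socket in tool frame [-2.000e-01 -1.000e-01  1.478e+02]
vertex [ 25.7  -0.2 -13.5]
vertex [25.5 -0.2 28.5]
```

>>> apply_moves(
  rows=[
    {"x":0.5,"y":0,"z":10,"rx":0,"ry":0,"rz":0.05,"claw":255},
    {"x":0.5,"y":0,"z":22,"rx":0,"ry":0,"rz":0.05,"claw":255},
    {"x":0.5,"y":0,"z":32,"rx":0,"ry":0,"rz":0.05,"claw":255},
    {"x":0.5,"y":0,"z":38,"rx":0,"ry":0,"rz":0.05,"claw":255},
    {"x":0.5,"y":0,"z":40,"rx":0,"ry":0,"rz":0.05,"claw":255},
    {"x":0.5,"y":0,"z":41,"rx":0,"ry":0,"rz":0.05,"claw":255},
    {"x":0.5,"y":0,"z":42,"rx":0,"ry":0,"rz":0.05,"claw":255},
    {"x":0.5,"y":0,"z":43,"rx":0,"ry":0,"rz":0.05,"claw":255},
    {"x":0.5,"y":0,"z":43,"rx":0,"ry":0,"rz":0.05,"claw":255},
  ],
)

```text
time_s: 7.45
position: [0.5625, 0.0508, 0.1567]
tcp_rot: [[-0.294, 0.956, 0.0], [0.956, 0.294, -0.0], [-0.0, 0.0, -1.0]]
force: [0.4, 0.3, -2.3]
opening: 0.525
grasp_force: 30.0
```

>>> apply_moves(
  rows=[
    {"x":0,"y":0,"z":1,"rx":0,"ry":0,"rz":0,"claw":255},
    {"x":0,"y":0,"z":2,"rx":0,"ry":0,"rz":0,"claw":255},
    {"x":0,"y":0,"z":3,"rx":0,"ry":0,"rz":0,"claw":255},
    {"x":0,"y":0,"z":3,"rx":0,"ry":0,"rz":0,"claw":255},
  ],
)

```text
time_s: 7.95
position: [0.5624, 0.0508, 0.1534]
tcp_rot: [[-0.294, 0.956, -0.0], [0.956, 0.294, 0.0], [0.0, -0.0, -1.0]]
force: [0.3, 0.3, -3.0]
opening: 0.526
grasp_force: 30.0
```

>>> apply_moves(
  rows=[
    {"x":0,"y":0,"z":1,"rx":0,"ry":0,"rz":0,"claw":255},
    {"x":0,"y":0,"z":2,"rx":0,"ry":0,"rz":0,"claw":255},
    {"x":0,"y":0,"z":2,"rx":0,"ry":0,"rz":0,"claw":255},
  ],
)

```text
time_s: 8.32
position: [0.5624, 0.0508, 0.1514]
tcp_rot: [[-0.294, 0.956, -0.0], [0.956, 0.294, 0.0], [0.0, -0.0, -1.0]]
force: [0.3, -0.1, -2.8]
opening: 0.523
grasp_force: 30.0
```

>>> apply_moves(
  rows=[
    {"x":0,"y":0,"z":1,"rx":0,"ry":0,"rz":0,"claw":255},
    {"x":0,"y":0,"z":1,"rx":0,"ry":0,"rz":0,"claw":255},
  ],
)

```text
time_s: 8.57
position: [0.5624, 0.0508, 0.1505]
tcp_rot: [[-0.294, 0.956, -0.0], [0.956, 0.294, 0.0], [0.0, -0.0, -1.0]]
force: [0.3, -0.1, -1.9]
opening: 0.528
grasp_force: 30.0
```

>>> apply_moves(
  rows=[
    {"x":0,"y":0,"z":1,"rx":0,"ry":0,"rz":0,"claw":255},
    {"x":0,"y":0,"z":1,"rx":0,"ry":0,"rz":0,"claw":255},
  ],
)

```text
time_s: 8.82
position: [0.5624, 0.0508, 0.1494]
tcp_rot: [[-0.294, 0.956, -0.0], [0.956, 0.294, 0.0], [0.0, -0.0, -1.0]]
force: [0.4, -0.1, -3.2]
opening: 0.527
grasp_force: 30.0
```

>>> apply_moves(
  rows=[
    {"x":0,"y":0,"z":1,"rx":0,"ry":0,"rz":0,"claw":255},
    {"x":0,"y":0,"z":2,"rx":0,"ry":0,"rz":0,"claw":255},
    {"x":0,"y":0,"z":2,"rx":0,"ry":0,"rz":0,"claw":255},
  ],
)

```text
time_s: 9.2
position: [0.5626, 0.0508, 0.1479]
tcp_rot: [[-0.294, 0.956, 0.0], [0.956, 0.294, -0.0], [-0.0, 0.0, -1.0]]
force: [-1.0, -0.6, 1.5]
opening: 0.525
grasp_force: 30.0
```

>>> apply_moves(
  rows=[
    {"x":0,"y":0,"z":1,"rx":0,"ry":0,"rz":0,"claw":255},
    {"x":0,"y":0,"z":2,"rx":0,"ry":0,"rz":0,"claw":255},
    {"x":0,"y":0,"z":3,"rx":0,"ry":0,"rz":0,"claw":255},
    {"x":0,"y":0,"z":3,"rx":0,"ry":0,"rz":0,"claw":255},
  ],
)

```text
time_s: 9.7
position: [0.5626, 0.0508, 0.1447]
tcp_rot: [[-0.294, 0.956, 0.0], [0.956, 0.294, -0.0], [-0.0, 0.0, -1.0]]
force: [-0.3, 1.0, 3.6]
opening: 0.527
grasp_force: 30.0
```

>>> apply_moves(
  rows=[
    {"x":0,"y":0,"z":1,"rx":0,"ry":0,"rz":0,"claw":255},
    {"x":0,"y":0,"z":2,"rx":0,"ry":0,"rz":0,"claw":255},
    {"x":0,"y":0,"z":3,"rx":0,"ry":0,"rz":0,"claw":255},
    {"x":0,"y":0,"z":4,"rx":0,"ry":0,"rz":0,"claw":255},
    {"x":0,"y":0,"z":5,"rx":0,"ry":0,"rz":0,"claw":255},
    {"x":0,"y":0,"z":5,"rx":0,"ry":0,"rz":0,"claw":255},
  ],
)

```text
time_s: 10.45
position: [0.5626, 0.0508, 0.1398]
tcp_rot: [[-0.294, 0.956, 0.0], [0.956, 0.294, -0.0], [-0.0, 0.0, -1.0]]
force: [-2.6, -0.0, 6.0]
opening: 0.526
grasp_force: 30.0
```

>>> apply_moves(
  rows=[
    {"x":0,"y":0,"z":0.7,"rx":0,"ry":0,"rz":0,"claw":255},
    {"x":0,"y":0,"z":1.2,"rx":0,"ry":0,"rz":0,"claw":255},
    {"x":0,"y":0,"z":1.2,"rx":0,"ry":0,"rz":0,"claw":255},
  ],
)

```text
time_s: 10.82
position: [0.5626, 0.0508, 0.1388]
tcp_rot: [[-0.294, 0.956, 0.0], [0.956, 0.294, -0.0], [-0.0, 0.0, -1.0]]
force: [-1.9, -0.4, 6.9]
opening: 0.529
grasp_force: 30.0
```

>>> apply_moves(
  rows=[
    {"x":0,"y":0,"z":0.7,"rx":0,"ry":0,"rz":0,"claw":255},
    {"x":0,"y":0,"z":1.2,"rx":0,"ry":0,"rz":0,"claw":255},
    {"x":0,"y":0,"z":1.2,"rx":0,"ry":0,"rz":0,"claw":255},
  ],
)

```text
time_s: 11.2
position: [0.5626, 0.0508, 0.1377]
tcp_rot: [[-0.294, 0.956, 0.0], [0.956, 0.294, -0.0], [-0.0, 0.0, -1.0]]
force: [-2.0, -0.1, 7.7]
opening: 0.527
grasp_force: 30.0
```

>>> apply_moves(
  rows=[
    {"x":0,"y":0,"z":0,"rx":0,"ry":0,"rz":0.5,"claw":255},
    {"x":0,"y":0,"z":0,"rx":0,"ry":0,"rz":1,"claw":255},
    {"x":0,"y":0,"z":0,"rx":0,"ry":0,"rz":1.5,"claw":255},
    {"x":0,"y":0,"z":0,"rx":0,"ry":0,"rz":2,"claw":255},
    {"x":0,"y":0,"z":0,"rx":0,"ry":0,"rz":2,"claw":255},
  ],
)

```text
time_s: 11.82
position: [0.5631, 0.0508, 0.1378]
tcp_rot: [[-0.089, 0.996, 0.002], [0.996, 0.089, -0.0], [-0.0, 0.002, -1.0]]
force: [-2.1, -0.4, 7.9]
opening: 0.529
grasp_force: 30.0
```

Run:
```python
from h import *
s=read_state();print(s["position"],np.round(s["force"],2),np.round(s["moment"],3))
```

```text
[0.56309569 0.05078119 0.13781379] [-2.07 -0.42  7.87] [-0.082  0.353 -0.039]
```

>>> apply_moves(
  rows=[
    {"x":0,"y":0,"z":0,"rx":0,"ry":0,"rz":0.6,"claw":255},
    {"x":0,"y":0,"z":0,"rx":0,"ry":0,"rz":1.3,"claw":255},
    {"x":0,"y":0,"z":0,"rx":0,"ry":0,"rz":2,"claw":255},
    {"x":0,"y":0,"z":0,"rx":0,"ry":0,"rz":2.8,"claw":255},
    {"x":0,"y":0,"z":0,"rx":0,"ry":0,"rz":3.5,"claw":255},
    {"x":0,"y":0,"z":0,"rx":0,"ry":0,"rz":4.2,"claw":255},
    {"x":0,"y":0,"z":0,"rx":0,"ry":0,"rz":4.8,"claw":255},
    {"x":0,"y":0,"z":0,"rx":0,"ry":0,"rz":5.5,"claw":255},
    {"x":0,"y":0,"z":0,"rx":0,"ry":0,"rz":5.5,"claw":255},
  ],
)

```text
time_s: 12.95
position: [0.5637, 0.0506, 0.138]
tcp_rot: [[0.468, 0.884, 0.003], [0.884, -0.468, -0.0], [0.001, 0.003, -1.0]]
force: [-0.2, -0.6, 7.9]
opening: 0.526
grasp_force: 30.0
```

Run:
```python
from h import *
s=read_state();print(s["position"],np.round(s["force"],2),np.round(s["moment"],3))
```

```text
[0.56367628 0.0506467  0.13797502] [-0.17 -0.62  7.92] [-0.121  0.273 -0.114]
```

>>> apply_moves(
  rows=[
    {"x":0,"y":0,"z":0,"rx":0,"ry":0,"rz":0.25,"claw":255},
    {"x":0,"y":0,"z":0,"rx":0,"ry":0,"rz":0.5,"claw":255},
    {"x":0,"y":0,"z":0,"rx":0,"ry":0,"rz":0.75,"claw":255},
    {"x":0,"y":0,"z":0,"rx":0,"ry":0,"rz":1,"claw":255},
    {"x":0,"y":0,"z":0,"rx":0,"ry":0,"rz":1,"claw":255},
  ],
)

```text
time_s: 13.58
position: [0.5637, 0.0506, 0.138]
tcp_rot: [[0.558, 0.83, 0.003], [0.83, -0.558, -0.0], [0.001, 0.003, -1.0]]
force: [-0.8, -0.9, 8.1]
opening: 0.526
grasp_force: 30.0
```

```bash
cat > st.py <<'E'
from h import *
s=read_state();R=np.array(s["tcp_rot"]);print(np.round(s["position"],4),np.round(s["force"],2),np.round(s["moment"],3),"yang",np.degrees(np.arctan2(R[1,1],R[0,1])).round(2))
E
python3 st.py
```

```text
[0.5637 0.0506 0.138 ] [-0.8  -0.86  8.11] [-0.153  0.305 -0.012] yang -33.9
```

>>> apply_moves(
  rows=[
    {"x":0,"y":0,"z":0,"rx":0,"ry":0,"rz":0.15,"claw":255},
    {"x":0,"y":0,"z":0,"rx":0,"ry":0,"rz":0.3,"claw":255},
    {"x":0,"y":0,"z":0,"rx":0,"ry":0,"rz":0.3,"claw":255},
  ],
)

```text
time_s: 13.95
position: [0.5637, 0.0506, 0.138]
tcp_rot: [[0.583, 0.812, 0.003], [0.812, -0.583, -0.001], [0.001, 0.003, -1.0]]
force: [-0.3, 0.1, 6.2]
opening: 0.526
grasp_force: 30.0
```

```bash
python3 st.py
```

```text
[0.5637 0.0506 0.138 ] [-0.28  0.13  6.23] [-0.127  0.237  0.045] yang -35.67
```

>>> apply_moves(
  rows=[
    {"x":0,"y":0,"z":0,"rx":0,"ry":0,"rz":0.15,"claw":255},
    {"x":0,"y":0,"z":0,"rx":0,"ry":0,"rz":0.25,"claw":255},
    {"x":0,"y":0,"z":0,"rx":0,"ry":0,"rz":0.25,"claw":255},
  ],
)

```text
time_s: 14.32
position: [0.5637, 0.0507, 0.138]
tcp_rot: [[0.602, 0.798, 0.003], [0.798, -0.602, -0.001], [0.001, 0.003, -1.0]]
force: [-0.5, -0.1, 6.5]
opening: 0.524
grasp_force: 30.0
```

```bash
python3 st.py
```

```text
[0.5637 0.0507 0.138 ] [-0.52 -0.11  6.47] [-0.021  0.231  0.624] yang -37.04
```

>>> apply_moves(
  rows=[
    {"x":0,"y":0,"z":0,"rx":0,"ry":0,"rz":-0.06,"claw":255},
    {"x":0,"y":0,"z":-1,"rx":0,"ry":0,"rz":-0.06,"claw":255},
    {"x":0,"y":0,"z":-2,"rx":0,"ry":0,"rz":-0.06,"claw":255},
    {"x":0,"y":0,"z":-2.5,"rx":0,"ry":0,"rz":-0.06,"claw":255},
    {"x":0,"y":0,"z":-2.5,"rx":0,"ry":0,"rz":-0.06,"claw":255},
  ],
)

```text
time_s: 14.95
position: [0.5636, 0.0505, 0.1394]
tcp_rot: [[0.599, 0.8, 0.002], [0.8, -0.599, -0.001], [0.001, 0.002, -1.0]]
force: [5.1, -1.6, -5.6]
opening: 0.525
grasp_force: 30.0
```

```bash
python3 st.py
```

```text
[0.5636 0.0505 0.1394] [ 5.15 -1.63 -5.63] [-0.396 -1.023  0.414] yang -36.83
```

>>> apply_moves(
  rows=[
    {"x":0,"y":0,"z":-0.7,"rx":0,"ry":0,"rz":0,"claw":255},
    {"x":0,"y":0,"z":-1.4,"rx":0,"ry":0,"rz":0,"claw":255},
    {"x":0,"y":0,"z":-1.4,"rx":0,"ry":0,"rz":0,"claw":255},
  ],
)

```text
time_s: 15.32
position: [0.5635, 0.0505, 0.1413]
tcp_rot: [[0.6, 0.8, 0.002], [0.8, -0.6, -0.001], [0.001, 0.002, -1.0]]
force: [4.3, -0.8, -4.4]
opening: 0.527
grasp_force: 30.0
```

```bash
python3 st.py
```

```text
[0.5635 0.0505 0.1413] [ 4.34 -0.82 -4.36] [-0.453 -1.121  0.441] yang -36.83
```

>>> apply_moves(
  rows=[
    {"x":0,"y":0,"z":0,"rx":0,"ry":0,"rz":-0.1,"claw":255},
    {"x":0,"y":0,"z":0,"rx":0,"ry":0,"rz":-0.1,"claw":255},
  ],
)

```text
time_s: 15.58
position: [0.5634, 0.0506, 0.1417]
tcp_rot: [[0.592, 0.806, 0.002], [0.806, -0.592, -0.0], [0.001, 0.002, -1.0]]
force: [4.4, -0.7, -0.5]
opening: 0.527
grasp_force: 30.0
```

```bash
python3 st.py
python3 - <<'E'
from h import *
a,_=capture("scene");b,_=capture("wrist")
cv2.imwrite("pics/tw.png",np.hstack([cv2.resize(a[190:310,250:370],(400,400),interpolation=cv2.INTER_CUBIC),cv2.resize(b[130:250,195:315],(400,400),interpolation=cv2.INTER_CUBIC)])[:,:,::-1])
E
```

```text
[0.5634 0.0506 0.1417] [ 4.35 -0.68 -0.52] [-0.428 -1.003  0.213] yang -36.27
```

View pics/tw.png

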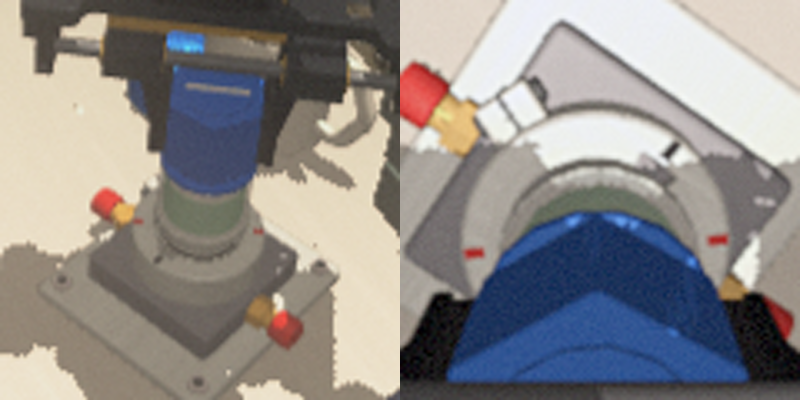

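The scene half shows the cartridge upright in the collar. In the wrist half the red marks at (474,253) and (718,240) nearly line up with the jaw line, with the tool about 3° past. The resistance was friction at the stop, so I'll ease back slightly.

>>> apply_moves(
  rows=[
    {"x":0,"y":0,"z":0,"rx":0,"ry":0,"rz":-0.12,"claw":255},
    {"x":0,"y":0,"z":0,"rx":0,"ry":0,"rz":-0.12,"claw":255},
    {"x":0,"y":0,"z":0,"rx":0,"ry":0,"rz":-0.12,"claw":255},
  ],
)

```text
time_s: 16.05
position: [0.5633, 0.0507, 0.1419]
tcp_rot: [[0.581, 0.814, 0.002], [0.814, -0.581, -0.0], [0.001, 0.002, -1.0]]
force: [4.3, -1.1, 3.8]
opening: 0.524
grasp_force: 30.0
```

```bash
python3 st.py
```

```text
[0.5633 0.0507 0.1419] [ 4.27 -1.11  3.83] [-0.571 -1.061  0.034] yang -35.55
```

>>> apply_moves(
  rows=[
    {"x":0,"y":0,"z":-0.5,"rx":0,"ry":0,"rz":0,"claw":255},
    {"x":0,"y":0,"z":-0.5,"rx":0,"ry":0,"rz":0,"claw":255},
  ],
)

```text
time_s: 16.3
position: [0.5633, 0.0507, 0.142]
tcp_rot: [[0.581, 0.814, 0.002], [0.814, -0.581, -0.0], [0.001, 0.002, -1.0]]
force: [4.9, -0.8, 4.5]
opening: 0.525
grasp_force: 30.0
```

```bash
python3 st.py
```

```text
[0.5633 0.0507 0.142 ] [ 4.94 -0.79  4.51] [-0.552 -1.166  0.044] yang -35.54
```

>>> apply_moves(
  rows=[
    {"x":0,"y":0,"z":0,"rx":0,"ry":0,"rz":0,"claw":110},
    {"x":0,"y":0,"z":0,"rx":0,"ry":0,"rz":0,"claw":80},
    {"x":0,"y":0,"z":0,"rx":0,"ry":0,"rz":0,"claw":40},
    {"x":0,"y":0,"z":0,"rx":0,"ry":0,"rz":0,"claw":0},
    {"x":0,"y":0,"z":0,"rx":0,"ry":0,"rz":0,"claw":0},
    {"x":0,"y":0,"z":0,"rx":0,"ry":0,"rz":0,"claw":0},
  ],
)

```text
time_s: 17.05
position: [0.5622, 0.0509, 0.1414]
tcp_rot: [[0.581, 0.814, -0.001], [0.814, -0.581, 0.0], [-0.0, -0.001, -1.0]]
force: [0.1, 0.1, -0.1]
opening: 0.983
grasp_force: 0.0
```

>>> apply_moves(
  rows=[
    {"x":0,"y":0,"z":-10,"rx":0,"ry":0,"rz":0,"claw":0},
    {"x":0,"y":0,"z":-30,"rx":0,"ry":0,"rz":0,"claw":0},
    {"x":0,"y":0,"z":-60,"rx":0,"ry":0,"rz":0,"claw":0},
    {"x":0,"y":0,"z":-90,"rx":0,"ry":0,"rz":0,"claw":0},
    {"x":0,"y":0,"z":-110,"rx":0,"ry":0,"rz":0,"claw":0},
    {"x":0,"y":0,"z":-120,"rx":0,"ry":0,"rz":0,"claw":0},
    {"x":0,"y":0,"z":-120,"rx":0,"ry":0,"rz":0,"claw":0},
    {"x":0,"y":0,"z":-120,"rx":0,"ry":0,"rz":0,"claw":0},
  ],
)

```text
time_s: 18.05
position: [0.5619, 0.0509, 0.2607]
tcp_rot: [[0.581, 0.814, -0.002], [0.814, -0.581, 0.0], [-0.001, -0.002, -1.0]]
force: [-0.4, 0.0, -0.1]
opening: 1.001
grasp_force: 0.0
```

```bash
python3 st.py
python3 - <<'E'
from h import *
c=camera_params("wrist");p,d=capture("wrist");W=cloud(c,d)
hsv=cv2.cvtColor(p,cv2.COLOR_RGB2HSV)
m=(cv2.inRange(hsv,(95,110,40),(125,255,255))>0)&(np.hypot(W[...,0]-.563,W[...,1]-.051)<.03)&(W[...,2]>.1)
top=np.percentile(W[...,2][m],[50,80,95]);print("top z",top.round(4),"expect .158 locked")
mt=m&(W[...,2]>top[1]-.005);P=W[mt];A=np.c_[P[:,:2]-P[:,:2].mean(0),np.ones(len(P))];print(len(P),"plane",np.linalg.lstsq(A,P[:,2],rcond=None)[0].round(4))
(x,y),r=cv2.minEnclosingCircle((P[:,:2]*1000).astype(np.float32));print(x,y,r)
cam=np.array(camera_params("top")["xyz"])
cv2.imwrite("pics/fin.png",p[:,:,::-1])
E
```

```text
[0.5619 0.0509 0.2607] [-0.37  0.02 -0.12] [-0.103  0.1   -0.031] yang -35.52
top z [0.1567 0.1578 0.1585] expect .158 locked
1739 plane [-0.0068 -0.0091  0.157 ]
563.3101196289062 50.04177474975586 25.35975456237793
```

View pics/fin.png

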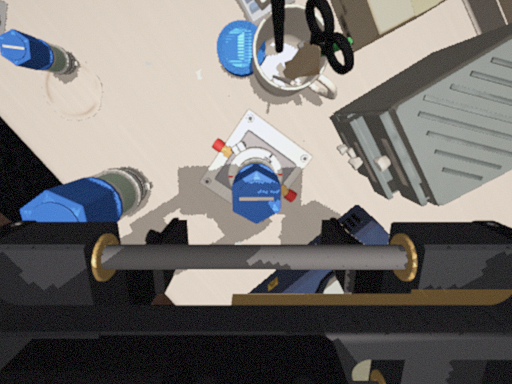

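The wrist view shows the cartridge upright in the collar at (257,190), with its white line on the red marks. The head top is at 0.157–0.158 m, which fits the locked height of 0.158, and the gripper is clear.

```bash
python3 -c "
from rig import hand_in
print(hand_in())"
```

```text
the job is handed in; nothing more can be done
None
```

The job is handed in: the cartridge is twisted to the stop, measured at its locked height and upright in the collar, and released with the gripper clear. `hand_in()` gave no verdict.

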